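# Draw the reference tile from under the gem boxes

### The arm

A 7-joint arm with a two-finger parallel gripper is mounted at the origin on the work surface. World frame = base frame: x ahead of the robot, y to its left, z up, the work surface at z = 0. Lengths are in m, angles in rad, forces in N, time in s.
With the tool pointing down it reaches from about 0.4 to 0.85 m from the base axis. Payload 10.4 kg.
Tool frame: the origin (TCP) lies on the centre line of the jaws, within the pads' length; the fingertips stand 22 mm ahead of it and the grasp point (between the pads) lies 3 mm ahead of it; z points along the fingers, y is the direction in which the jaws open and shut (so a half turn about z gives the same grasp; the last joint's range is limited). The gripper opens to 85 mm and grips with 20 to 120 N. Pads are 22 mm wide; open, the fingers measure 114 mm over their backs; the gripper's body (76 mm by 85 mm) begins 54 mm behind the grasp point. The pads swing forward as they close: fully open they stand 13 mm farther back than shut.
Start: joints at [1.169, 0.332, -0.065, 1.46, 0.022, 1.35, -0.088], TCP at [0.231, -0.581, 0.253] pointing down, gripper open.
Joint ranges: [-2.6, 2.6], [-0.5, 2.12], [-1.47, 1.34], [0.16, 2.42], [-1.27, 4.41], [0.06, 2.06], [-2.6, 2.6]. Speed limits (rad/s): [2.22, 2.22, 2.79, 2.79, 3.14, 3.14, 3.14].

### API

Orientations are given as a unit quaternion [x, y, z, w].
In Python, from workcell import manip gives the robot as it stands. The module is installed in compiled form; this text tells all that it offers.
- The arm moves only by the shell command python3 -m crank 'ROWS' [FORCE]. ROWS is JSON, a list of rows, each a list of 3 entries, a list of its own where there are three numbers: the opening, from -1 (shut) to 1 (fully open), then the shift along the tool's x, y, z normalised to -1 to 1, where 1 is 80 mm, then the turn, a rotation vector about the tool's x, y, z normalised to -1 to 1, where 1 is pi/4 rad. In form: [[jaw, [tx, ty, tz], [ax, ay, az]], ...]. A call has exactly 5 rows; each row shifts and turns the commanded pose from where the row before left it, along the tool's axes as they then stand; what a row does not reach is not made up. A row lasts 1/10 s, in which the tool goes at most 50 mm and 8.59 degrees, less where a joint would pass 70% of its speed; a pose out of reach is approached as far as the arm can. A call with a number of a shift or a turn outside -1 to 1 is refused whole. A call with a gripper value outside its range is refused whole. The fingers move at their own pace and stop on an object; FORCE is the grip in N (left out, the last holds). Time passes only in rows, so rows that do not move let the fingers close, or fill a call up. It gives the time, the measured TCP pose, the force and the opening at its end, in the units of the state.
- manip.get_obs(): the state, without advancing time (a new reading comes with each control period).
- manip.camera(name): name is "scene" or "top"; returns the picture (400x640x3 uint8, blue, green, red); there is no depth.
- manip.camera_info(name): a dict with "K" (3x3 intrinsics, pixels), "k1" (the pictures are not rectified: a ray, as slopes to the right and down, at radius r is drawn at 1 + k1 r^2 times it, then the intrinsics apply), "camera_from_world" (4x4, takes a point from world to camera coordinates). Camera axes: x right, y down, z forward; pixel columns grow to the right and rows downward; lengths in m; the calibration is good to about 2 mm. A picture is of the moment at which its call begins. camera_info takes no time and is no camera call.
- manip.hand_in(): hands the job in, once; it reports no verdict.
The state is a dict: "clock": time; "joint_pos": joint angles; "joint_velocities": joint speeds; "tau": joint torques, N m; "position": TCP position; "ee_rot": TCP orientation; "ft_force": force on the tool from outside, world axes, zero at the start; "torque": the same for the moment, N m; "grip_width": opening from 0.0 (shut) to 1.0 (fully open).
Only numpy, scipy, OpenCV 4.12 (cv2) and the standard library are available. Lean on these libraries where they do the work, as an engineer would, in place of code of your own. Each camera call takes 0.05 s, during which the arm holds its last target.

### The job

The white colour-reference tile lies in the groove of the wooden stand, under a pile of three gem boxes: slide it out towards the robot from under the boxes and lay it in the grey tile holder, flat on the rest between the guides and end stops. The tile is brittle, so press on it and set it down gently; the boxes must stay piled on the stand, neither lifted off, tipped nor dragged along. Leave everything else on the desk where it is.

Things in the scene. Friction and masses are not known exactly. Their poses are not given: they have to be found in the camera images.
- tile_center (a point): Centre of the loose, brittle white ceramic tile, 140 x 50 x 6 mm (x length, z up), 110 g, five coloured stones flush in its rear (+x) half. It lies in the stand's groove, 4 mm play each side; the front 57 mm or so is bare but sunk 3 mm below the cheeks beside it, so its sides cannot be gripped there. The boxes press on the rest. It may be lifted once drawn out 85 mm or more
- tile_bare_end (a point): Middle of the top edge at the tile's front end, at first 1 to 5 mm behind the stand's front edge. Shut fingertips pressed on the bare top with about 12 N (more under a heavy pile) drag it forwards; with 30 mm or more overhanging it can be gripped by its sides. Press only where the stand is below it, or it tips. Over 24 N on the stand, pile included, breaks it while dragged (45 N once 25 mm is out)
- stand: Fixed wooden stand: board 170 (x) x 110 (y) mm on screw feet. Origin: centre of the board's underside, 10 to 22 mm above the desk; -x is the front, towards the robot. Groove along x, 58 mm wide, floor z = 10 mm, closed behind, open in front; tile top at z = 16 mm. Cheeks beside its front 68 mm top at z = 19 mm, rails behind them at z = 14 mm. Slippery, as are tile and boxes
- stand_front (a point): Middle of the groove's floor at the stand's front edge. Two stops on the cheeks, 62 mm apart, 22 mm wide, rise 22 mm above this point; their front faces are 60 mm behind it (stand +x), their rear faces 68 mm. Stops and cheeks hold the lowest box back while the tile passes between them; the boxes first follow the tile by up to 5 mm until they meet them
- holder: Fixed grey tile holder, base 190 x 120 x 12 mm. Origin: centre of the base's underside, on the desk; x length, z up. A rest 50 (x) x 66 (y) mm in the middle carries the tile, top at z = 24 mm. Two side guides (40 mm long, 55 mm apart) and two end stops (30 mm wide, 147 mm apart), tops at z = 32 mm, enclose its place
- seat (a point): Where the tile's centre ends up in the holder (z = 27 mm over the desk), tile length along x, either way round. Its ends stick out over the base, with 12 mm of room under them and free room beside them for fingers beyond 20 mm from the middle. More than 25 N between tile and holder breaks the tile
- box0: Lowest gem box of the pile (blue stones), loose, 80 x 80 x 18 mm, black with a clear lid, 105 to 210 g; origin: centre of its underside, z up. Rests on the tile, up to 5 mm behind the front stops; when the tile has gone it sinks 2 mm onto the rails
- box1: Middle gem box of the pile (red stones), as box0
- box2: Top gem box of the pile (green stones), as box0
- box_spare: Bystander: another gem box (yellow stones), 80 x 80 x 18 mm, alone on the desk; origin: centre of its underside
- dish: Bystander: amber glass dish of loose stones, 110 mm wide, 40 mm high; origin: centre of its underside
- tweezers: Bystander: steel tweezers lying flat, 140 mm long (x), 7 mm high; origin: middle of the underside
- loupe: Bystander: black and steel folding loupe, 60 x 26 x 14 mm; origin: underside, at the lens
- torch: Bystander: black pocket torch lying along its x, 110 mm long, 26 mm thick; origin: underside at mid length
- eraser: Bystander: pink eraser 45 x 20 x 12 mm; origin: centre of its underside
- stone_jar: Bystander: small glass jar with a black cap, 52 mm wide, 55 mm high; origin: centre of its underside
There are look-alikes about, which are no part of the job. Of the things shaped like the part that bears tile_center, the white one is meant. What is shaped like the box1 but purple is not meant.

How it is judged:
On the way, in this order (a step that is already met when the one before it is completed fails the run):
1. the tile is drawn at least 30 mm forwards, still lying in the groove (x of tile_center in the frame of stand below -0.042 m and z of tile_center in the frame of stand below 0.018 m), for 0.1 s.
2. the tile is drawn clear in front of the boxes, the lowest box still on the stand (x of tile_center in the frame of stand below -0.09 m and z of box0 in the frame of stand below 0.0165 m), for 0.1 s.
At the end, for the whole second after the job is handed in: the tile lies flat on the holder's rest between guides and end stops, centre within 6 mm of the seat, released; the three boxes stand at rest one on another on the stand, flat (within 3 degrees), centres within 20 mm of the groove's middle line and 0 to 50 mm behind the stand's middle (x of tile_center in the frame of holder between -0.006 and 0.006 m and y of tile_center in the frame of holder between -0.006 and 0.006 m and z of tile_center in the frame of holder between 0.0245 and 0.0285 m and angle between the x axis of tile_center and the x axis of holder, either way round below 0.12 rad and angle between each of tile_center, box0, box1, box2's own z axis and vertical below 0.06 rad and x of box0 in the frame of stand between 0 and 0.05 m and y of box0 in the frame of stand between -0.02 and 0.02 m and z of box0 in the frame of stand between 0.012 and 0.0165 m and linear speed of each of box0, box1, box2 below 0.02 m/s and x of box1 in the frame of stand between 0 and 0.05 m and y of box1 in the frame of stand between -0.02 and 0.02 m and z of box1 in the frame of stand between 0.03 and 0.0345 m and x of box2 in the frame of stand between 0 and 0.05 m and y of box2 in the frame of stand between -0.02 and 0.02 m and z of box2 in the frame of stand between 0.048 and 0.0525 m and contact force between tile and the fingers below 0.05 N); the robot touches nothing.
It fails at once if the tile is pressed on the stand with more than 24 N while it is being dragged, drawn out less than 25 mm (it cracks) (contact force between tile and stand above 24 N and x of tile_center in the frame of stand above -0.037 m).
It fails at once if the tile is pressed on the stand with more than 45 N at any time (it cracks) (contact force between tile and stand above 45 N).
It fails at once if the tile is set down on the holder with more than 25 N (it cracks) (contact force between tile and holder above 25 N).
It fails at once if a box of the pile is tipped by more than 11 degrees or moved by more than 25 mm (lifted off, pushed, dragged along) (angle between any of box0, box1, box2's own z axis and vertical above 0.2 rad or distance of any of box0, box1, box2 from where it was at the start of the episode above 0.025 m).
It fails at once if a bystander is moved by more than 15 mm (distance of any of box_spare, dish, tweezers, loupe, torch, eraser, stone_jar from where it was at the start of the episode above 0.015 m).
It also fails if it takes over 64 s, if anything falls off the work surface, if the arm or the gripper's body presses on something with over 40 N, if the wrist force passes 120 N, or if a joint passes its speed limit or range.

## Working session

There is one attempt and no reset: what is moved stays moved. The work goes in short steps, Python scripts to look and compute and a shell command to move; the robot and the scene stay as the last step left them, time stands still between calls to the robot, and variables do not carry over. Pictures are saved under pics/ and viewed, and the job is handed in when it is done.

```bash
mkdir -p pics; python3 - <<'E'
from workcell import manip
import cv2
o=manip.get_obs();print(o)
for n in("scene","top"):
    i=manip.camera_info(n);print(n,i)
    cv2.imwrite(f"pics/{n}0.png",manip.camera(n))
E
```

```text
{'clock': 0.0, 'joint_pos': array([ 1.16942769,  0.33284581, -0.0646965 ,  1.46094799,  0.02161089,
        1.34989979, -0.08848231]), 'joint_velocities': array([ 9.40224668e-04,  5.15601581e-05, -8.79538475e-04,  8.55703077e-05,
        1.35334373e-04, -1.35599922e-03,  1.53130130e-03]), 'tau': array([-1.85635158e-04, -6.25438786e+01,  4.91508131e-02, -3.91611850e+01,
        1.62352889e-02,  9.73721413e-03,  7.58334954e-05]), 'position': array([ 0.23097315, -0.58038165,  0.252529  ]), 'ee_rot': array([ 9.82116516e-01,  1.88272821e-01, -1.70330247e-04, -6.81571089e-04]), 'ft_force': array([ 0.45375595,  0.67604424, -0.60038125]), 'torque': array([ 0.01924906, -0.0163509 , -0.0252324 ]), 'grip_width': 0.9947756893689776}
scene {'K': array([[419.21841712,   0.        , 317.84005625],
       [  0.        , 419.21841712, 196.48496598],
       [  0.        ,   0.        ,   1.        ]]), 'k1': -0.0652069596339061, 'camera_from_world': array([[ 0.61661347,  0.78725743, -0.00368239, -0.35232321],
       [ 0.51335787, -0.40562111, -0.75626398, -0.23458747],
       [-0.59686809,  0.46443218, -0.65425624,  1.39992068],
       [ 0.        ,  0.        ,  0.        ,  1.        ]])}
top {'K': array([[391.28978582,   0.        , 322.67911953],
       [  0.        , 391.28978582, 202.16992367],
       [  0.        ,   0.        ,   1.        ]]), 'k1': -0.06365373256089714, 'camera_from_world': array([[-0.00619859, -0.99972913, -0.02243327,  0.02283745],
       [-0.98427758,  0.01005978, -0.17634182,  0.57197509],
       [ 0.17651973,  0.02098749, -0.98407333,  0.93689258],
       [ 0.        ,  0.        ,  0.        ,  1.        ]])}
```

View pics/scene0.png

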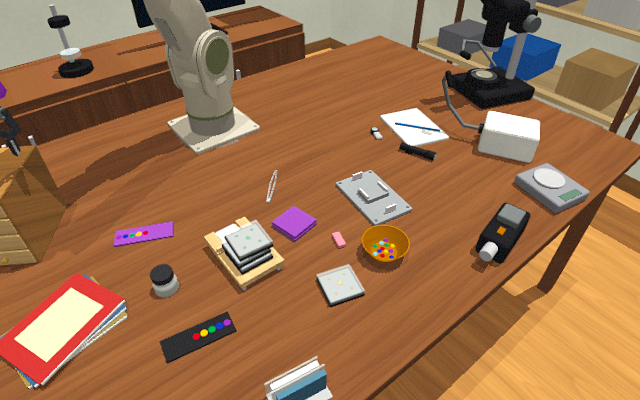

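View pics/top0.png

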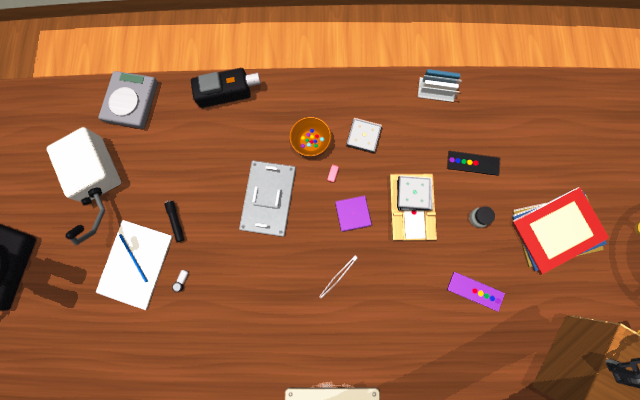

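```bash
python3 - <<'E'
import cv2
t=cv2.imread("pics/top0.png");s=cv2.imread("pics/scene0.png")
cv2.imwrite("pics/t_stand.png",cv2.resize(t[165:250,375:455],None,fx=7,fy=7,interpolation=cv2.INTER_CUBIC))
cv2.imwrite("pics/t_hold.png",cv2.resize(t[155:240,230:305],None,fx=7,fy=7,interpolation=cv2.INTER_CUBIC))
cv2.imwrite("pics/s_stand.png",cv2.resize(s[205:295,195:295],None,fx=6,fy=6,interpolation=cv2.INTER_CUBIC))
E
```

```text
(no output)
```

View pics/t_stand.png

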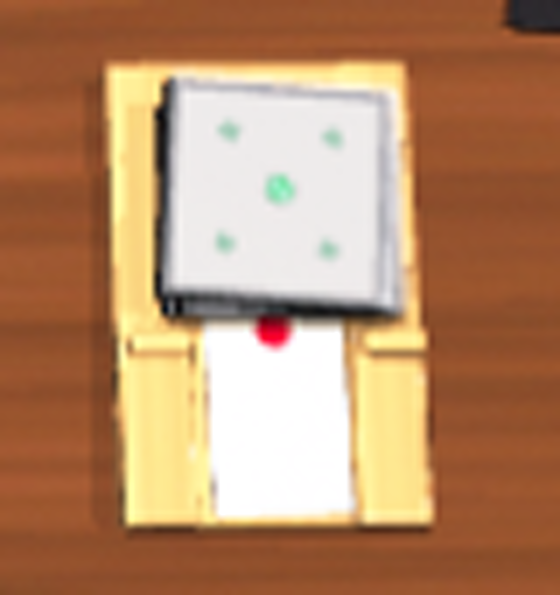

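View pics/t_hold.png

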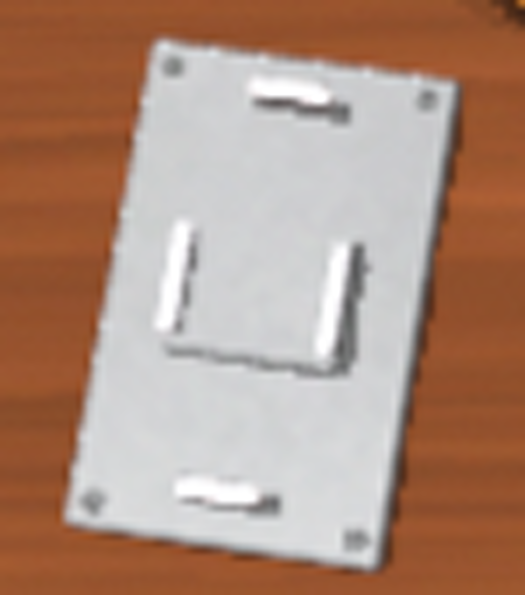

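View pics/s_stand.png

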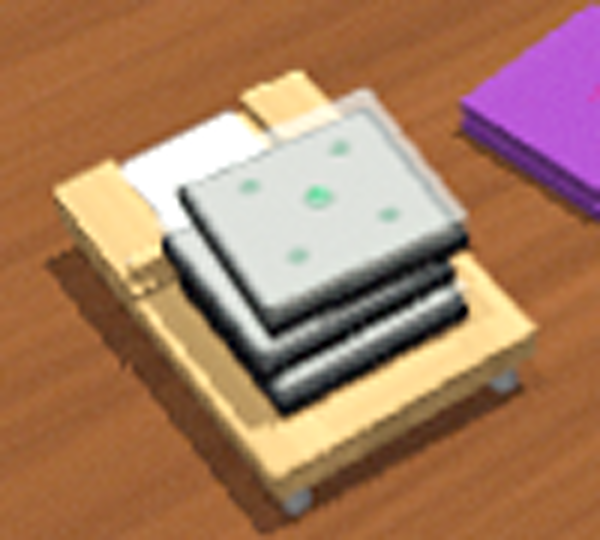

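```bash
cat > h.py <<'E'
from workcell import manip
import numpy as np, cv2
from scipy.optimize import least_squares
from scipy.spatial.transform import Rotation as R
def proj(n,P):
    i=manip.camera_info(n);T=i['camera_from_world'];c=np.atleast_2d(P)@T[:3,:3].T+T[:3,3]
    s=c[:,:2]/c[:,2:];s=s*(1+i['k1']*(s**2).sum(1,keepdims=True))
    return s@np.diag([i['K'][0,0],i['K'][1,1]])+i['K'][:2,2]
def unproj(n,u,z):
    return least_squares(lambda p:(proj(n,[p[0],p[1],z])-u).ravel(),[.5,0]).x
def pose(p,L):
    c,s=np.cos(p[2]),np.sin(p[2]);L=np.array(L,float)
    return np.c_[p[0]+c*L[:,0]-s*L[:,1],p[1]+s*L[:,0]+c*L[:,1],p[3]+L[:,2]]
def crop(n,img,r,f,out):
    cv2.imwrite(out,cv2.resize(img[r[0]:r[1],r[2]:r[3]],None,fx=f,fy=f,interpolation=cv2.INTER_CUBIC))
def uc(pts,r,f):
    return (np.array(pts,float)+.5)/f-.5+[r[2],r[0]]
E
python3 - <<'E'
from h import *
t=uc([(128,525),(432,523),(105,62),(405,62)],(165,250,375,455),7)
s=uc([(55,192),(297,70),(275,478),(537,330)],(205,295,195,295),6)
Lt=[(-.085,.055,.019),(-.085,-.055,.019),(.085,.055,.014),(.085,-.055,.014)]
Ls=[(-.085,-.055,.019),(-.085,.055,.019),(.085,-.055,.014),(.085,.055,.014)]
f=lambda p:np.r_[(proj("top",pose(p,Lt))-t).ravel(),(proj("scene",pose(p,Ls))-s).ravel()]
r=least_squares(f,[.5,-.1,0,.015]);print(r.x,r.fun.round(1))
f2=lambda p:f(p)[:8]
for h in(.01,.016,.022):
    r=least_squares(lambda p:f2(np.r_[p,h]),[.5,-.1,0]);print(h,r.x,r.fun.round(1))
t=uc([(157,40),(460,80),(380,572),(65,522)],(155,240,230,305),7)
L=[(.095,.06,.012),(.095,-.06,.012),(-.095,-.06,.012),(-.095,.06,.012)]
r=least_squares(lambda p:(proj("top",pose(np.r_[p,0],L))-t).ravel(),[.5,.1,0]);print(r.x,r.fun.round(1))
c=unproj("top",uc([((215)/1,515)],(165,250,375,455),7)[0],.031);print(c)
c=unproj("top",uc([((355)/1,515)],(165,250,375,455),7)[0],.031);print(c)
s=cv2.imread("pics/scene0.png");crop(0,s,(160,230,325,420),6,"pics/s_hold.png")
E
```

```text
[ 5.64009008e-01 -2.11275470e-01 -2.06009962e-04  1.66688070e-02] [-0.6 -0.6 -0.5 -0.8 -0.   0.4 -0.8  0.  -0.9 -0.3 -0.2 -0.2 -0.3  0.3
 -0.5  0. ]
0.01 [ 0.56439546 -0.21385749 -0.00096278] [-0.  -0.6 -0.2 -0.7  0.6  0.9 -0.4  0.5]
0.016 [ 0.5634287 -0.2125897 -0.0010772] [-0.1 -0.4 -0.  -0.5  0.5  0.7 -0.3  0.3]
0.022 [ 0.56246228 -0.21132195 -0.001193  ] [-0.3 -0.2  0.1 -0.4  0.4  0.5 -0.2  0.1]
[ 0.59355755  0.16491805 -0.15506796] [-0.2 -0.3  0.3  0.  -0.  -0.1 -0.1  0.3]
[ 0.48108266 -0.19003853]
[ 0.48052752 -0.2407881 ]
```

View pics/s_hold.png

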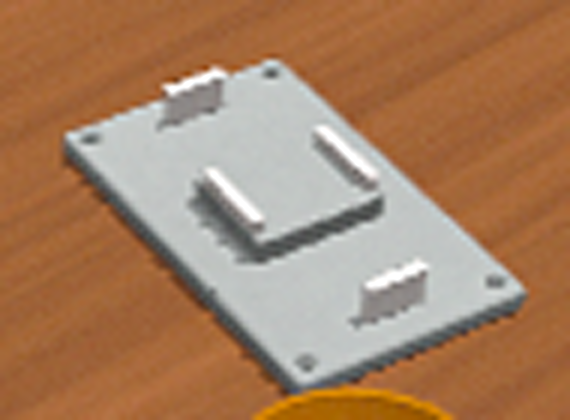

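```bash
python3 -m crank '[[-1,[0,0,0],[0,0,0.161]],[-1,[0,0,0],[0,0,0.161]],[-1,[0,0,0],[0,0,0.16]],[-1,[0.3,-0.4,0],[0,0,0]],[-1,[0.3,-0.4,0],[0,0,0]]]' 40
```

```text
clock: 0.6
position: [0.2788, -0.5162, 0.2526]
ee_rot: [1.0, -0.001, -0.0, -0.0]
ft_force: [2.0, 0.7, 0.3]
grip_width: 0.143
```

```bash
python3 - <<'E'
from h import *
t=uc([(157,40),(460,80),(380,572),(65,522)],(155,240,230,305),7)
s=uc([(65,135),(275,60),(525,292),(300,387)],(160,230,325,420),6)
L=[(.095,.06,.012),(.095,-.06,.012),(-.095,-.06,.012),(-.095,.06,.012)]
Ls=[(-.095,-.06,.012),(-.095,.06,.012),(.095,.06,.012),(.095,-.06,.012)]
for a,b in((1,0),(0,1),(1,1)):
    r=least_squares(lambda p:np.r_[a*(proj("top",pose(np.r_[p,0],L))-t).ravel(),b*(proj("scene",pose(np.r_[p,0],Ls))-s).ravel()],[.5,.1,0]);print(r.x,r.fun.round(1))
E
```

```text
[ 0.59355755  0.16491805 -0.15506796] [-0.2 -0.3  0.3  0.  -0.  -0.1 -0.1  0.3 -0.  -0.  -0.  -0.   0.  -0.
 -0.  -0. ]
[ 0.59570307  0.16523171 -0.15694294] [-0.  -0.   0.  -0.  -0.  -0.  -0.  -0.  -0.7 -0.1  0.3 -0.5  0.7 -0.
 -0.3  0.3]
[ 0.5944931   0.16526707 -0.15561589] [-0.3 -0.6  0.2 -0.3 -0.2 -0.4 -0.2 -0.1 -1.  -0.3 -0.  -0.7  0.4 -0.3
 -0.5  0. ]
```

```bash
python3 -m crank '[[-1,[0.38,-0.47,0],[0,0,0]],[-1,[0.38,-0.47,0],[0,0,0]],[-1,[0.38,-0.47,0],[0,0,0]],[-1,[0.38,-0.47,0],[0,0,0]],[-1,[0.38,-0.47,0],[0,0,0]]]' 
python3 -m crank '[[-1,[0.38,-0.47,0],[0,0,0]],[-1,[0.38,-0.47,0.3],[0,0,0]],[-1,[0.3,-0.4,0.4],[0,0,0]],[-1,[0,0,0.4],[0,0,0]],[-1,[0,0,0],[0,0,0]]]'
```

```text
clock: 1.1
position: [0.4318, -0.3269, 0.2532]
ee_rot: [1.0, 0.0, -0.0, 0.0]
ft_force: [-0.2, -0.7, -0.3]
grip_width: -0.002
clock: 1.6
position: [0.511, -0.223, 0.1635]
ee_rot: [1.0, 0.001, -0.004, -0.002]
ft_force: [-0.9, -0.8, -0.3]
grip_width: -0.001
```

```bash
python3 -m crank '[[-1,[0.15,-0.14,0.3],[0,0,0]],[-1,[0,0,0.4],[0,0,0]],[-1,[0,0,0.3],[0,0,0]],[-1,[0,0,0],[0,0,0]],[-1,[0,0,0],[0,0,0]]]' 
python3 - <<'E'
from h import *
print(manip.get_obs()['position'])
t=manip.camera("top");s=manip.camera("scene")
crop(0,t,(165,250,375,455),7,"pics/t1.png");crop(0,s,(185,275,195,295),6,"pics/s1.png")
E
```

```text
clock: 2.1
position: [0.5253, -0.215, 0.0894]
ee_rot: [1.0, -0.001, 0.0, 0.0]
ft_force: [0.1, -0.4, 1.3]
grip_width: -0.001
[ 0.5252565  -0.21496126  0.08942824]
```

View pics/t1.png

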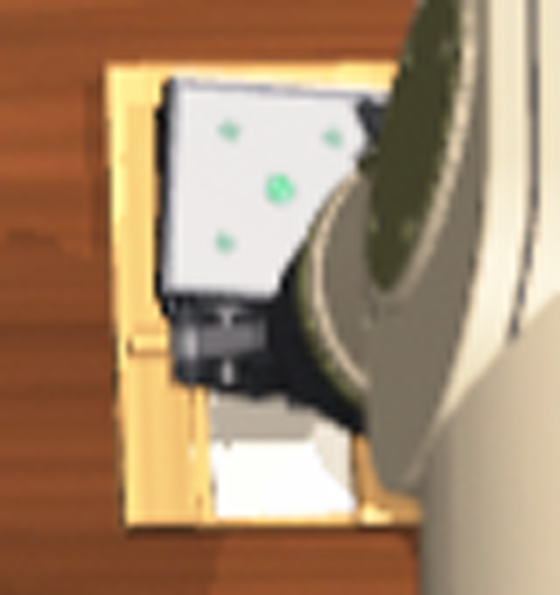

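View pics/s1.png

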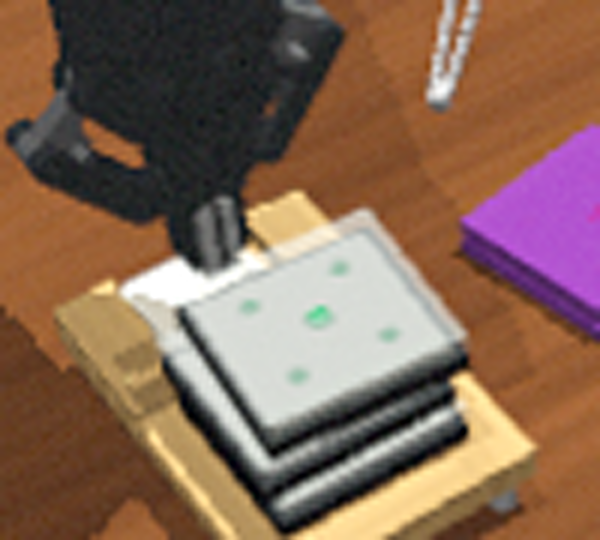

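```bash
python3 -m crank '[[-1,[-0.02,-0.04,0.15],[0,0,0]],[-1,[0,0,0.15],[0,0,0]],[-1,[0,0,0],[0,0,0]],[-1,[0,0,0],[0,0,0]],[-1,[0,0,0],[0,0,0]]]'
```

```text
clock: 2.7
position: [0.5236, -0.2106, 0.064]
ee_rot: [1.0, 0.0, 0.0, 0.0]
ft_force: [0.3, -0.2, -0.5]
grip_width: 0.002
```

```bash
python3 -m crank '[[-1,[0,0.01,0.04],[0,0,0]],[-1,[0,0,0.03],[0,0,0]],[-1,[0,0,0],[0,0,0]],[-1,[0,0,0],[0,0,0]],[-1,[0,0,0],[0,0,0]]]'
python3 -m crank '[[-1,[0,0,0.01],[0,0,0]],[-1,[0,0,0],[0,0,0]],[-1,[0,0,0.01],[0,0,0]],[-1,[0,0,0],[0,0,0]],[-1,[0,0,0],[0,0,0]]]'
```

```text
clock: 3.2
position: [0.5235, -0.2114, 0.0583]
ee_rot: [1.0, 0.0, 0.0, 0.0]
ft_force: [-0.5, -0.1, -0.5]
grip_width: -0.001
clock: 3.7
position: [0.5234, -0.2114, 0.0566]
ee_rot: [1.0, 0.0, -0.0, 0.0]
ft_force: [0.4, 0.5, 0.5]
grip_width: 0.005
```

```bash
python3 -m crank '[[-1,[0,0,0.01],[0,0,0]],[-1,[0,0,0],[0,0,0]],[-1,[0,0,0.01],[0,0,0]],[-1,[0,0,0],[0,0,0]],[-1,[0,0,0],[0,0,0]]]'
```

```text
clock: 4.2
position: [0.524, -0.2116, 0.056]
ee_rot: [1.0, 0.0, 0.001, 0.0]
ft_force: [-2.3, -0.1, 8.7]
grip_width: -0.002
```

```bash
python3 -m crank '[[-1,[0,0,0.005],[0,0,0]],[-1,[0,0,0],[0,0,0]],[-1,[0,0,0],[0,0,0]],[-1,[-0.02,0,0],[0,0,0]],[-1,[-0.02,0,0],[0,0,0]]]'
```

```text
clock: 4.7
position: [0.5219, -0.2117, 0.056]
ee_rot: [1.0, 0.0, 0.002, 0.001]
ft_force: [2.4, -0.4, 7.4]
grip_width: -0.001
```

```bash
python3 -m crank '[[-1,[0,0,0.005],[0,0,0]],[-1,[-0.02,0,0],[0,0,0]],[-1,[-0.02,0,0],[0,0,0]],[-1,[-0.02,0,0],[0,0,0]],[-1,[0,0,0],[0,0,0]]]'
python3 - <<'E'
from h import *
print(manip.get_obs()['position'],manip.get_obs()['ft_force'])
t=manip.camera("top");s=manip.camera("scene")
crop(0,t,(165,250,375,455),7,"pics/t2.png");crop(0,s,(185,275,195,295),6,"pics/s2.png")
E
```

```text
clock: 5.2
position: [0.5174, -0.2118, 0.056]
ee_rot: [1.0, 0.0, 0.002, 0.001]
ft_force: [1.2, 0.6, 10.4]
grip_width: 0.003
[ 0.51739058 -0.21175655  0.05597567] [ 1.23709944  0.58747402 10.37945528]
```

View pics/t2.png

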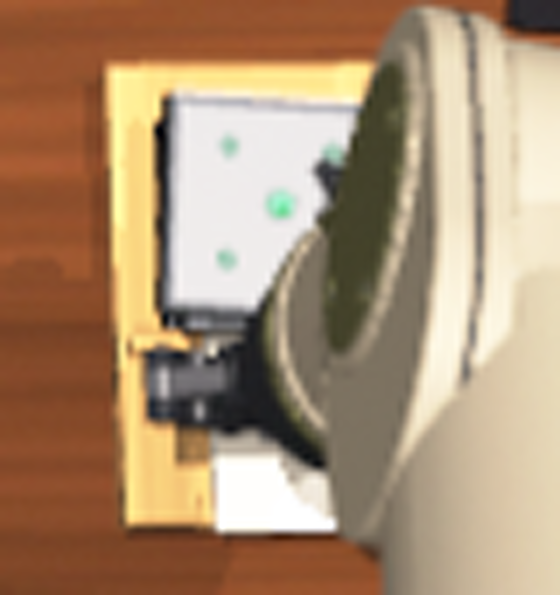

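```bash
python3 -m crank '[[-1,[-0.02,0,0.004],[0,0,0]],[-1,[-0.02,0,0],[0,0,0]],[-1,[-0.02,0,0],[0,0,0]],[-1,[-0.02,0,0],[0,0,0]],[-1,[-0.02,0,0],[0,0,0]]]'
python3 - <<'E'
from h import *
t=manip.camera("top");s=manip.camera("scene")
crop(0,t,(165,250,375,455),7,"pics/t3.png");crop(0,s,(185,275,195,295),6,"pics/s3.png")
E
```

```text
clock: 5.8
position: [0.51, -0.2118, 0.056]
ee_rot: [1.0, 0.0, 0.003, 0.001]
ft_force: [3.2, -0.0, 10.1]
grip_width: 0.0
```

View pics/t3.png

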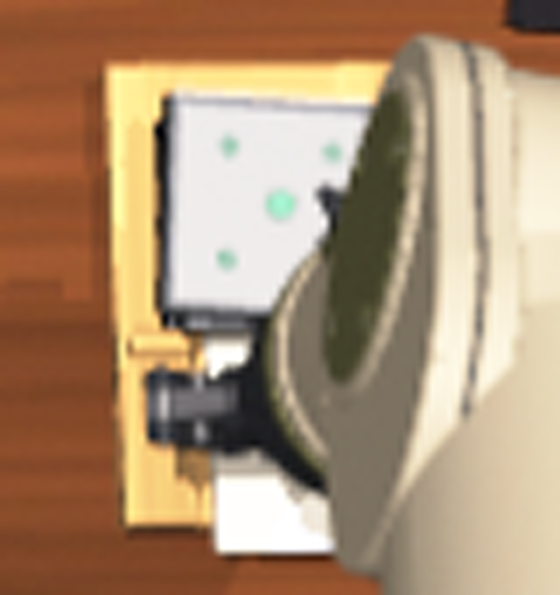

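```bash
python3 -m crank '[[-1,[-0.03,0,0.003],[0,0,0]],[-1,[-0.03,0,0],[0,0,0]],[-1,[-0.03,0,0],[0,0,0]],[-1,[-0.03,0,0],[0,0,0]],[-1,[-0.03,0,0],[0,0,0]]]'
python3 -m crank '[[-1,[-0.03,0,0],[0,0,0]],[-1,[-0.03,0,0],[0,0,0]],[-1,[-0.03,0,0],[0,0,0]],[-1,[-0.03,0,0],[0,0,0]],[-1,[-0.02,0,0],[0,0,0]]]'
python3 - <<'E'
from h import *
o=manip.get_obs();print(o['position'],o['ft_force'])
t=manip.camera("top");s=manip.camera("scene")
crop(0,t,(165,250,375,455),7,"pics/t4.png");crop(0,s,(185,275,195,295),6,"pics/s4.png")
E
```

```text
clock: 6.4
position: [0.4983, -0.2119, 0.0559]
ee_rot: [1.0, 0.0, 0.003, 0.001]
ft_force: [4.2, -0.5, 11.4]
grip_width: 0.0
clock: 6.9
position: [0.487, -0.212, 0.056]
ee_rot: [1.0, 0.0, 0.003, 0.001]
ft_force: [3.3, 0.1, 12.2]
grip_width: 0.003
[ 0.48704828 -0.21197142  0.0559572 ] [ 3.31414377  0.10365315 12.20029243]
```

View pics/t4.png

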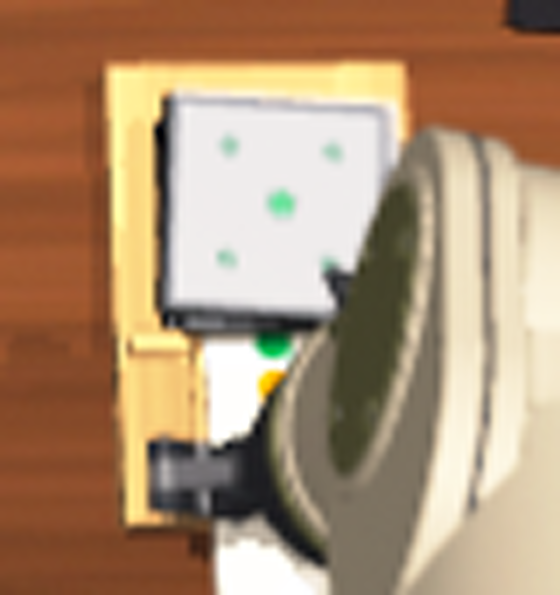

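View pics/s4.png

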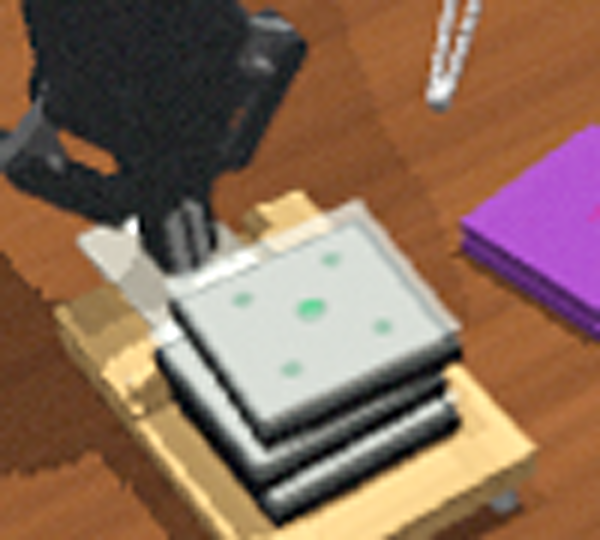

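```bash
python3 -m crank '[[-1,[0,0,-0.03],[0,0,0]],[-1,[0,0,-0.3],[0,0,0]],[0,[0,0,-0.5],[0,0,0]],[1,[-0.32,0,-0.2],[0,0,0]],[1,[0,0,0],[0,0,0]]]' 60
python3 -m crank '[[1,[0,0,0],[0,0,0]],[1,[0,0,0],[0,0,0]],[1,[0,0,0],[0,0,0]],[1,[0,0,0],[0,0,0]],[1,[0,0,0],[0,0,0]]]'
python3 - <<'E'
from h import *
o=manip.get_obs();print(o['position'],o['ft_force'])
t=manip.camera("top");s=manip.camera("scene")
crop(0,t,(180,265,375,455),7,"pics/t5.png");crop(0,s,(175,265,185,285),6,"pics/s5.png")
E
```

```text
clock: 7.5
position: [0.4577, -0.2123, 0.1382]
ee_rot: [1.0, -0.001, 0.001, 0.001]
ft_force: [-1.0, 0.1, 0.6]
grip_width: 0.506
clock: 8.0
position: [0.4587, -0.2112, 0.1356]
ee_rot: [1.0, 0.0, -0.0, -0.0]
ft_force: [-0.2, -0.0, -0.5]
grip_width: 1.003
[ 0.45869435 -0.21119797  0.13563439] [-0.20629457 -0.02225108 -0.51256319]
```

View pics/t5.png

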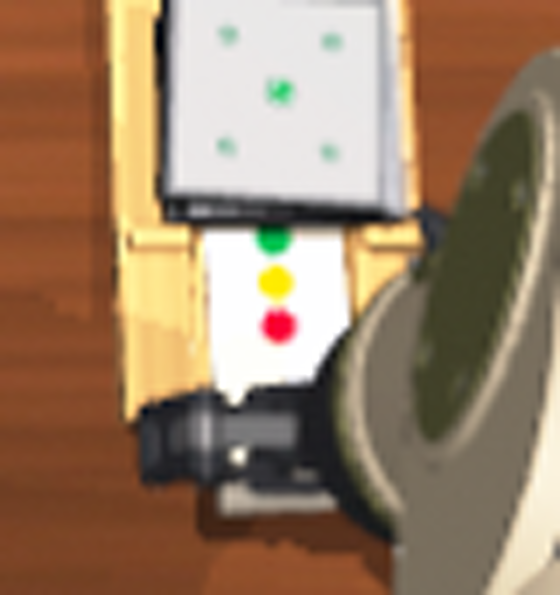

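View pics/s5.png

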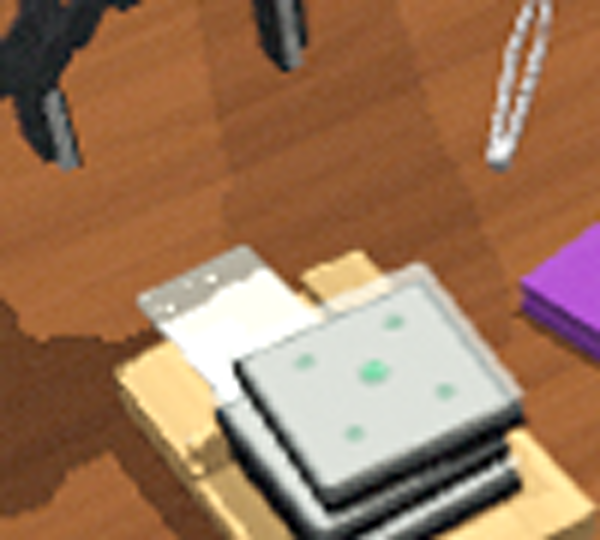

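```bash
python3 - <<'E'
from h import *
for p in[(224,516),(209,300),(347,300),(206,240),(346,240)]:
    print(p,unproj("top",uc([p],(180,265,375,455),7)[0],.0337))
# scene
for p in[(138,300),(248,245)]: print(p,unproj("scene",uc([p],(175,265,185,285),6)[0],.0337))
E
```

```text
(224, 516) [ 0.44280738 -0.19122359]
(209, 300) [ 0.52082266 -0.18900317]
(347, 300) [ 0.52028994 -0.23922258]
(206, 240) [ 0.54284677 -0.18883127]
(346, 240) [ 0.54231281 -0.23996982]
(138, 300) [ 0.4487284  -0.23913637]
(248, 245) [ 0.44769809 -0.18882885]
```

```bash
python3 -m crank '[[1,[0.05,0.035,0.3],[0,0,0]],[1,[0,0,0.4],[0,0,0]],[1,[0,0,0.3],[0,0,0]],[1,[0,0,0],[0,0,0]],[1,[0,0,0],[0,0,0]]]'
```

```text
clock: 8.6
position: [0.4628, -0.2142, 0.0565]
ee_rot: [1.0, 0.0, -0.0, -0.0]
ft_force: [-0.6, 0.8, 0.1]
grip_width: 1.0
```

```bash
python3 -m crank '[[1,[0,0,0.1],[0,0,0]],[0.5,[0,0,0.12],[0,0,0]],[0.5,[0,0,0],[0,0,0]],[0.5,[0,0,0],[0,0,0]],[0.5,[0,0,0],[0,0,0]]]'
python3 - <<'E'
from h import *
t=manip.camera("top");s=manip.camera("scene")
crop(0,t,(180,265,375,455),7,"pics/t6.png");crop(0,s,(175,265,185,285),6,"pics/s6.png")
E
```

```text
clock: 9.1
position: [0.4628, -0.2143, 0.0388]
ee_rot: [1.0, 0.0, 0.0, 0.0]
ft_force: [0.2, 0.8, 0.4]
grip_width: 0.75
```

View pics/s6.png

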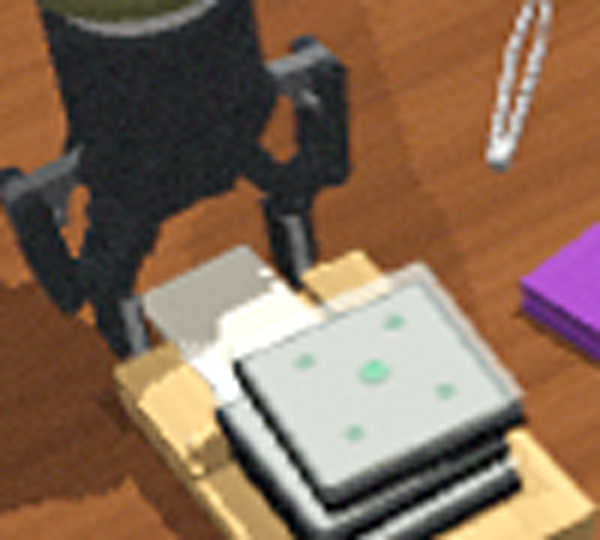

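```bash
python3 -m crank '[[0.3,[0,0,0],[0,0,0]],[0.2,[0,0,0],[0,0,0]],[0,[0,0,0],[0,0,0]],[-1,[0,0,0],[0,0,0]],[-1,[0,0,0],[0,0,0]]]' 50
python3 - <<'E'
from h import *
t=manip.camera("top");s=manip.camera("scene")
print(manip.get_obs()['grip_width'],manip.get_obs()['ft_force'])
crop(0,t,(180,265,375,455),7,"pics/t7.png");crop(0,s,(175,265,185,285),6,"pics/s7.png")
E
```

```text
clock: 9.7
position: [0.463, -0.2142, 0.0389]
ee_rot: [1.0, 0.0, 0.0, 0.0]
ft_force: [-1.4, 0.3, 5.6]
grip_width: 0.57
0.5693467068996196 [-0.51631563  0.60232624  5.43091913]
```

View pics/s7.png

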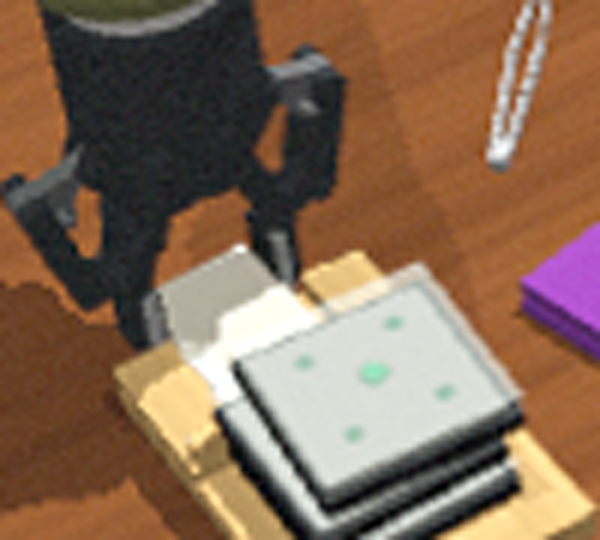

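```bash
python3 -m crank '[[-1,[0,0,-0.006],[0,0,0]],[-1,[0,0,0],[0,0,0]],[-1,[-0.03,0,0],[0,0,0]],[-1,[-0.03,0,0],[0,0,0]],[-1,[-0.03,0,0],[0,0,0]]]'
```

```text
clock: 10.3
position: [0.4552, -0.2142, 0.0389]
ee_rot: [1.0, 0.0, 0.0, 0.0]
ft_force: [1.3, -1.0, 1.2]
grip_width: 0.569
```

```bash
python3 -m crank '[[-1,[-0.05,0,0],[0,0,0]],[-1,[-0.05,0,0],[0,0,0]],[-1,[-0.05,0,0],[0,0,0]],[-1,[-0.05,0,0],[0,0,0]],[-1,[-0.05,0,0],[0,0,0]]]'
python3 - <<'E'
from h import *
t=manip.camera("top");s=manip.camera("scene")
print(manip.get_obs()['grip_width'],manip.get_obs()['ft_force'])
crop(0,t,(180,265,375,455),7,"pics/t8.png");crop(0,s,(175,265,185,285),6,"pics/s8.png")
E
```

```text
clock: 10.8
position: [0.435, -0.2142, 0.0389]
ee_rot: [1.0, 0.0, -0.0, 0.0]
ft_force: [0.2, -0.4, -0.2]
grip_width: 0.566
0.5675451038531294 [-1.64382431 -0.56198561  0.04609649]
```

View pics/s8.png

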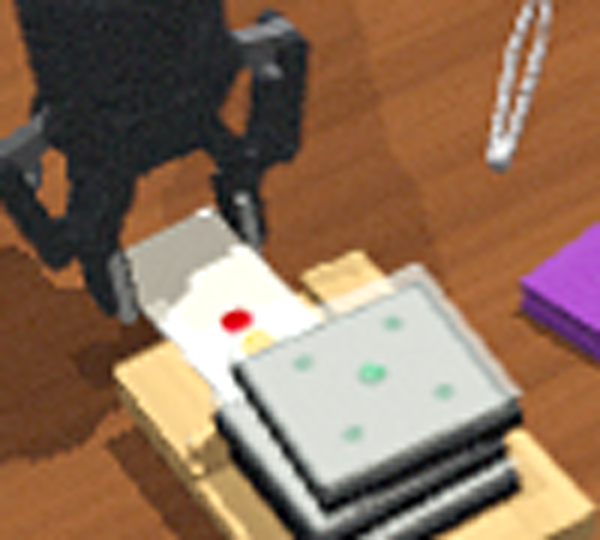

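View pics/t8.png

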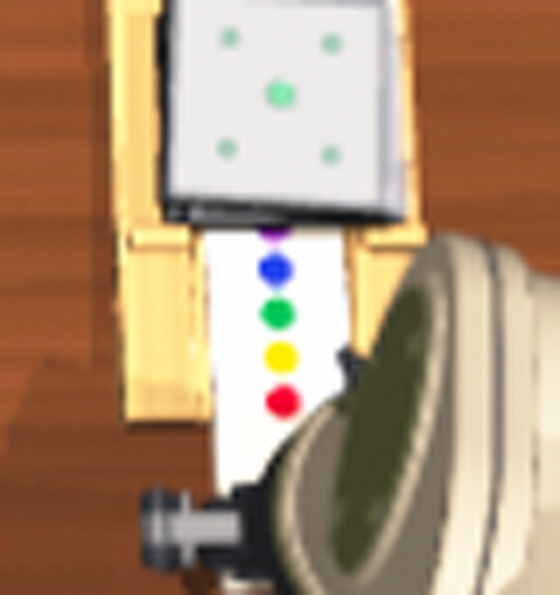

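```bash
python3 -m crank '[[-1,[-0.05,0,0],[0,0,0]],[-1,[-0.05,0,0],[0,0,0]],[-1,[-0.05,0,0],[0,0,0]],[-1,[-0.06,0,0],[0,0,0]],[-1,[-0.06,0,0],[0,0,0]]]'
python3 -m crank '[[-1,[-0.08,0,0],[0,0,0]],[-1,[-0.1,0,0],[0,0,0]],[-1,[-0.1,0,0],[0,0,0]],[-1,[0,0,0],[0,0,0]],[-1,[0,0,0],[0,0,0]]]'
python3 - <<'E'
from h import *
t=manip.camera("top");s=manip.camera("scene")
print(manip.get_obs()['grip_width'],manip.get_obs()['ft_force'])
crop(0,t,(180,265,375,455),7,"pics/t9.png");crop(0,s,(175,265,165,285),6,"pics/s9.png")
E
```

```text
clock: 11.4
position: [0.4133, -0.2142, 0.0389]
ee_rot: [1.0, 0.0, -0.0, 0.0]
ft_force: [0.4, -0.2, -0.3]
grip_width: 0.57
clock: 11.9
position: [0.3914, -0.2143, 0.0391]
ee_rot: [1.0, -0.0, 0.0, 0.0]
ft_force: [-0.1, 0.2, 0.0]
grip_width: 0.57
0.5660492762769808 [-0.17109431 -0.28995895 -1.00267979]
```

View pics/s9.png

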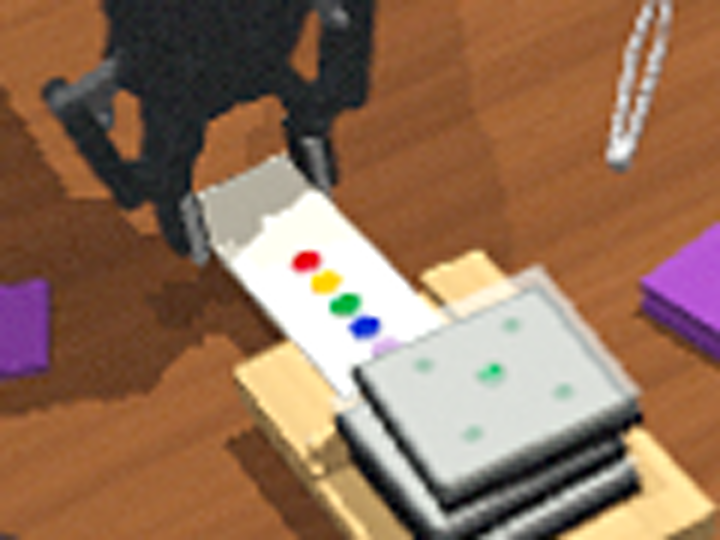

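View pics/t9.png

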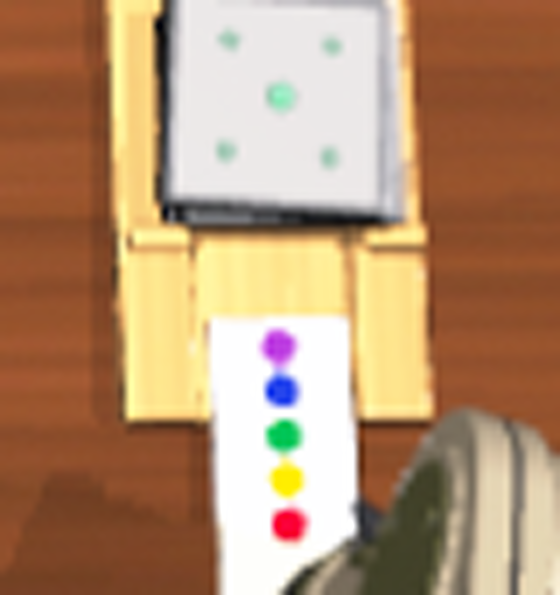

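```bash
python3 -m crank '[[-1,[0,0,-0.1],[0,0,0]],[-1,[0,0,-0.3],[0,0,0]],[-1,[0,0,-0.4],[0,0,0]],[-1,[0,0,-0.4],[0,0,0]],[-1,[0,0,0],[0,0,0]]]'
python3 - <<'E'
from h import *
r=(180,265,375,455)
for p in[(211,318),(349,318),(220,580),(357,500)]: print(p,unproj("top",uc([p],r,7)[0],.0327))
t=manip.camera("top")
cv2.imwrite("pics/t10.png",cv2.resize(t[170:330,330:480],None,fx=5,fy=5/1.5)) if 0 else crop(0,t,(190,300,370,470),5,"pics/t10.png")
E
```

```text
clock: 12.5
position: [0.3939, -0.2151, 0.1394]
ee_rot: [1.0, 0.0, 0.003, 0.002]
ft_force: [0.8, -0.5, -1.5]
grip_width: 0.57
(211, 318) [ 0.51436053 -0.18964524]
(349, 318) [ 0.51382511 -0.23986084]
(220, 580) [ 0.42010793 -0.18907107]
(357, 500) [ 0.44803011 -0.23952394]
```

View pics/t10.png

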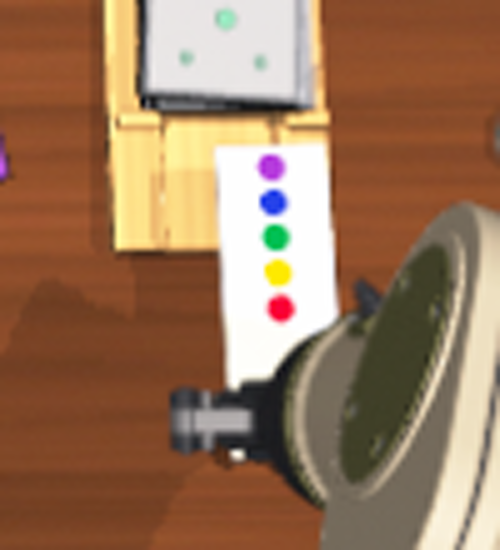

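```bash
python3 -m crank '[[-1,[0.1,-0.2,0],[0,0,0]],[-1,[0.18,-0.4,0],[0,0,0]],[-1,[0.18,-0.48,0],[0,0,0]],[-1,[0.18,-0.48,0],[0,0,0]],[-1,[0.18,-0.48,0],[0,0,0]]]'
python3 -m crank '[[-1,[0.18,-0.48,0],[0,0,0]],[-1,[0.18,-0.48,0],[0,0,0]],[-1,[0.18,-0.48,0],[0,0,0]],[-1,[0.18,-0.48,0],[0,0,0]],[-1,[0.15,-0.4,0],[0,0,0]]]'
python3 -m crank '[[-1,[0.1,-0.2,0],[0,0,0]],[-1,[0,0,0],[0,0,0.1]],[-1,[0,0,0],[0,0,0.1]],[-1,[0,0,0],[0,0,0]],[-1,[0,0,0],[0,0,0]]]'
```

```text
clock: 13.05
position: [0.4567, -0.0493, 0.1341]
ee_rot: [1.0, 0.0, -0.001, -0.0]
ft_force: [1.0, -0.6, -2.0]
grip_width: 0.568
clock: 13.55
position: [0.5263, 0.1369, 0.1338]
ee_rot: [1.0, 0.001, -0.001, -0.0]
ft_force: [0.8, -0.1, -1.1]
grip_width: 0.574
clock: 14.05
position: [0.5341, 0.1506, 0.1342]
ee_rot: [0.997, -0.077, -0.001, 0.0]
ft_force: [-0.3, 0.2, -1.0]
grip_width: 0.57
```

```bash
python3 -m crank '[[-1,[0.06,-0.295,0.1],[0,0,0]],[-1,[0,0,0.3],[0,0,0]],[-1,[0,0,0.3],[0,0,0]],[-1,[0,0,0.25],[0,0,0]],[-1,[0,0,0],[0,0,0]]]'
python3 -m crank '[[-1,[0,0,0],[0,0,0]],[-1,[0,0,0],[0,0,0]],[-1,[0,0,0],[0,0,0]],[-1,[0,0,0],[0,0,0]],[-1,[0,0,0],[0,0,0]]]'
python3 - <<'E'
from h import *
t=manip.camera("top");s=manip.camera("scene")
print(manip.get_obs()['position'],manip.get_obs()['ft_force'])
crop(0,t,(155,240,230,305),7,"pics/t11.png");crop(0,s,(150,230,325,420),6,"pics/s11.png")
E
```

```text
clock: 14.55
position: [0.5411, 0.1723, 0.0561]
ee_rot: [0.997, -0.077, -0.002, 0.001]
ft_force: [-1.3, 0.6, -2.4]
grip_width: 0.571
clock: 15.05
position: [0.5432, 0.1732, 0.0594]
ee_rot: [0.997, -0.078, 0.0, -0.0]
ft_force: [-0.1, -0.2, -1.1]
grip_width: 0.569
[0.54308434 0.17316108 0.05916655] [-0.55832395 -0.45164118 -1.02018029]
```

View pics/s11.png

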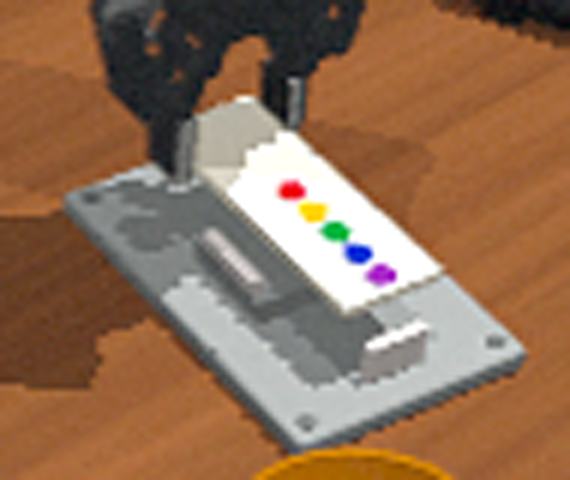

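View pics/t11.png

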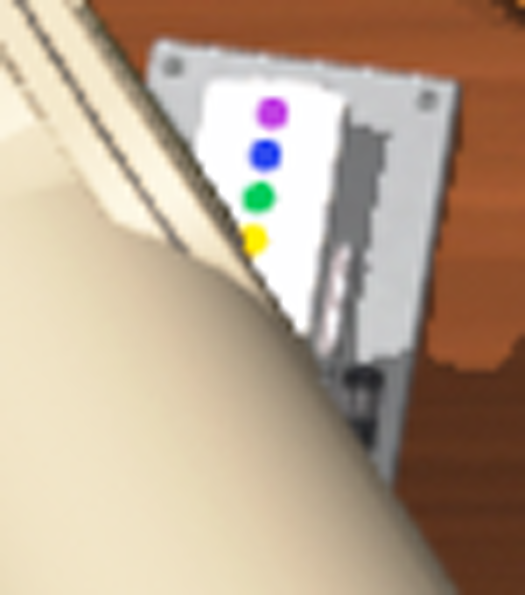

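```bash
python3 - <<'E'
from h import *
t=uc([(207,80),(347,97)],(155,240,230,305),7)
s=uc([(442,269),(350,309),(248,97),(195,117)],(150,230,325,420),6)
Lt=[(.07,.025,0),(.07,-.025,0)]
Ls=[(.07,.025,0),(.07,-.025,0),(-.07,.025,0),(-.07,-.025,0)]
def run(a,b,z):
    f=lambda p:np.r_[a*(proj("top",pose(np.r_[p,z],Lt))-t).ravel(),b*(proj("scene",pose(np.r_[p,z],Ls))-s).ravel()]
    r=least_squares(f,[.59,.16,-.15]);p=r.x;print(a,b,z,p.round(4),r.fun.round(1))
    # expected from tcp
for z in(.052,.054,.056):
  for ab in((1,0),(0,1),(1,1)): run(*ab,z)
o=manip.get_obs();print("tcp-based centre",o['position'][:2]+.0527*np.array([np.cos(.156),-np.sin(.156)]))
E
```

```text
1 0 0.052 [ 0.5955  0.165  -0.1356] [ 0.5  0.1 -0.5 -0.1 -0.   0.  -0.   0.  -0.   0.  -0.   0. ]
0 1 0.052 [ 0.5954  0.1721 -0.1867] [-0.  -0.  -0.   0.   0.9  0.1 -0.3 -0.5  3.1 -0.8 -3.7  1. ]
1 1 0.052 [ 0.5962  0.1707 -0.1945] [-0.  -0.4 -1.2  0.5  0.6  0.5 -0.7 -0.1  3.1 -0.5 -3.8  1.3]
1 0 0.054 [ 0.595   0.1647 -0.1357] [ 0.4  0.1 -0.4 -0.1 -0.  -0.  -0.  -0.  -0.  -0.  -0.   0. ]
0 1 0.054 [ 0.5971  0.1703 -0.1876] [-0.  -0.  -0.  -0.   0.9  0.1 -0.3 -0.5  3.1 -0.8 -3.8  1. ]
1 1 0.054 [ 0.5967  0.1697 -0.1928] [ 0.1 -0.8 -1.   0.1  0.6  0.2 -0.7 -0.4  3.  -0.8 -3.9  0.9]
1 0 0.056 [ 0.5944  0.1644 -0.1358] [ 0.4  0.1 -0.4 -0.1 -0.  -0.  -0.  -0.  -0.  -0.  -0.   0. ]
0 1 0.056 [ 0.5987  0.1684 -0.1885] [ 0.  -0.  -0.  -0.   1.   0.1 -0.3 -0.4  3.1 -0.9 -3.8  0.9]
1 1 0.056 [ 0.5972  0.1688 -0.1912] [ 0.3 -1.3 -0.7 -0.4  0.6 -0.2 -0.7 -0.8  2.9 -1.2 -4.   0.6]
tcp-based centre [0.59514438 0.16497318]
```

```bash
python3 -m crank '[[-1,[0,0,0.08],[0,0,0]],[-1,[0,0,0.08],[0,0,0]],[-1,[0,0,0],[0,0,0]],[-1,[0,0,0],[0,0,0]],[-1,[0,0,0],[0,0,0]]]'
python3 - <<'E'
from h import *
t=manip.camera("top");s=manip.camera("scene")
o=manip.get_obs();print(o['position'],o['ft_force'],o['ee_rot'])
crop(0,t,(155,240,230,305),7,"pics/t12.png");crop(0,s,(150,230,325,420),8,"pics/s12.png")
E
```

```text
clock: 15.65
position: [0.543, 0.1732, 0.0462]
ee_rot: [0.997, -0.078, 0.0, -0.0]
ft_force: [-0.1, 0.1, -0.9]
grip_width: 0.567
[0.54313637 0.17321804 0.04632667] [ 0.45165519  0.12693193 -1.08065407] [ 9.96925418e-01 -7.83561235e-02  1.68169936e-04 -1.64771581e-05]
```

View pics/s12.png

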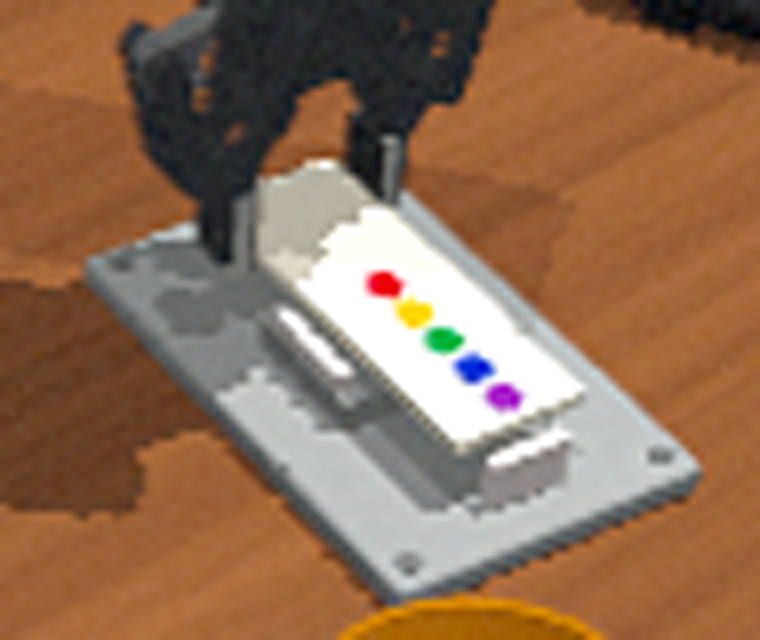

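View pics/t12.png

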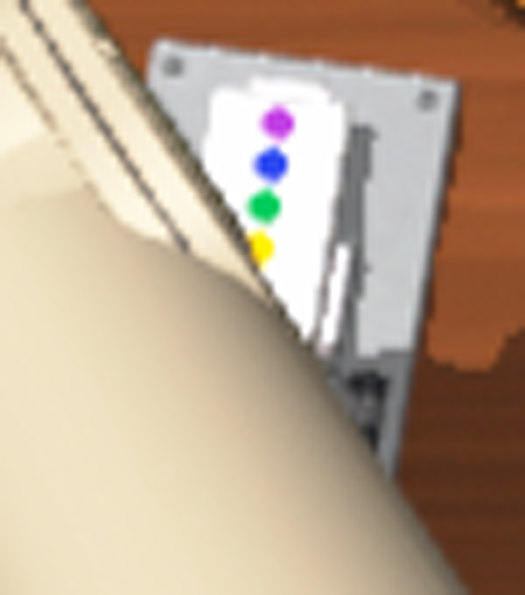

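```bash
python3 - <<'E'
from h import *
H=[.5945,.1652,-.156,0];T=[.5952,.1650,-.156,.0463-.005]
quad=lambda a,b,c,d,z:[(a,c,z),(b,c,z),(b,d,z),(a,d,z)]
def draw(n,src,r,f,out):
    im=cv2.imread(src)
    def pl(P,L,c):
        u=(proj(n,pose(P,L))-[r[2],r[0]]+.5)*f-.5
        cv2.polylines(im,[u.round().astype(int)],True,c,1)
    pl(T,quad(-.07,.07,-.025,.025,0),(0,0,255))
    for s in(1,-1):
        pl(H,quad(-.02,.02,s*.0275,s*.0305,.032),(255,0,0))
        pl(H,quad(s*.0735,s*.0765,-.015,.015,.032),(0,160,0))
    pl(H,quad(-.095,.095,-.06,.06,.012),(255,255,0))
    cv2.imwrite(out,im)
draw("top","pics/t12.png",(155,240,230,305),7,"pics/t12o.png")
draw("scene","pics/s12.png",(150,230,325,420),8,"pics/s12o.png")
E
```

```text
(no output)
```

View pics/s12o.png

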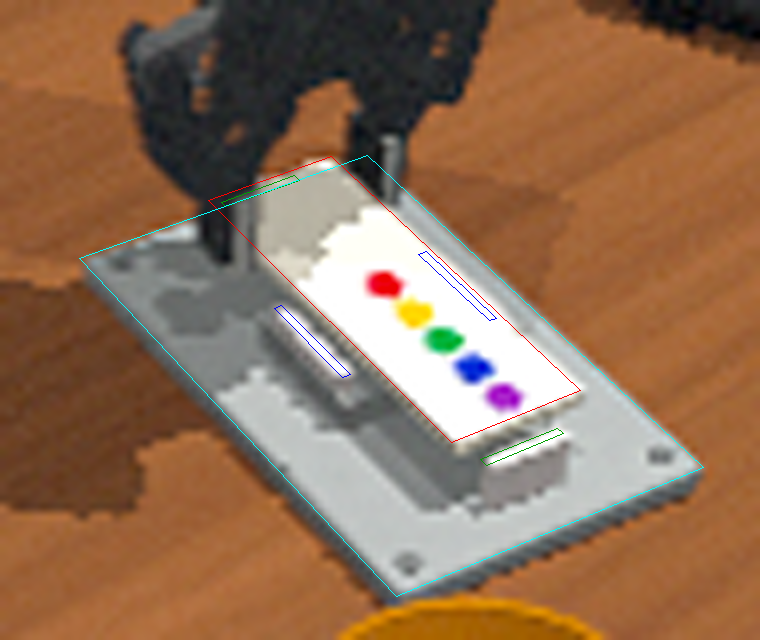

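View pics/t12o.png

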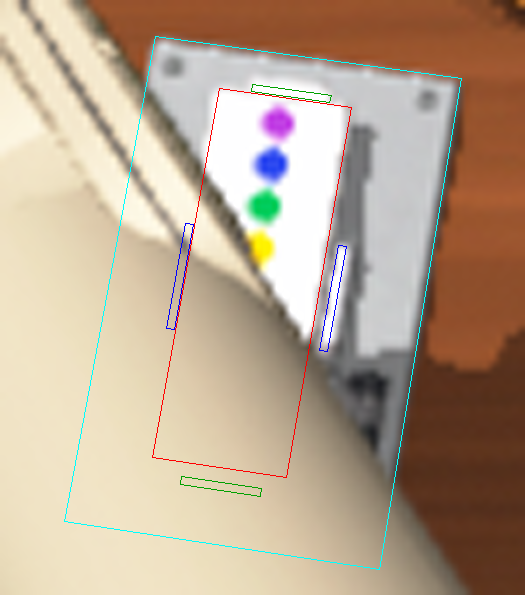

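```bash
python3 -m crank '[[-1,[0,0,0],[0,0,0.02]],[-1,[0,0,0.02],[0,0,0]],[-1,[0,0,0.02],[0,0,0]],[-1,[0,0,0.02],[0,0,0]],[-1,[0,0,0],[0,0,0]]]'
python3 -m crank '[[-1,[0,0,0.015],[0,0,0]],[-1,[0,0,0.015],[0,0,0]],[-1,[0,0,0],[0,0,0]],[-1,[0,0,0],[0,0,0]],[-1,[0,0,0],[0,0,0]]]'
```

```text
clock: 16.25
position: [0.5428, 0.1731, 0.041]
ee_rot: [0.996, -0.086, -0.0, 0.0]
ft_force: [0.1, 0.9, -1.0]
grip_width: 0.575
clock: 16.75
position: [0.543, 0.1732, 0.039]
ee_rot: [0.996, -0.086, 0.0, 0.0]
ft_force: [0.8, 0.2, -1.1]
grip_width: 0.568
```

```bash
python3 -m crank '[[-1,[0,0,0.01],[0,0,0]],[-1,[0,0,0],[0,0,0]],[-1,[0,0,0.01],[0,0,0]],[-1,[0,0,0],[0,0,0]],[-1,[0,0,0],[0,0,0]]]'
python3 - <<'E'
from h import *
t=manip.camera("top");s=manip.camera("scene")
o=manip.get_obs();print(o['position'],o['ft_force'],o['ee_rot'])
crop(0,t,(155,240,230,305),7,"pics/t13.png");crop(0,s,(150,230,325,420),8,"pics/s13.png")
E
```

```text
clock: 17.25
position: [0.543, 0.1732, 0.0373]
ee_rot: [0.996, -0.086, -0.0, 0.0]
ft_force: [-0.4, -0.3, -1.7]
grip_width: 0.572
[0.54303603 0.17318628 0.03737405] [ 0.56668304 -0.93502021 -1.12370971] [ 9.96279193e-01 -8.61844860e-02  5.54126733e-05  1.54665443e-05]
```

View pics/s13.png

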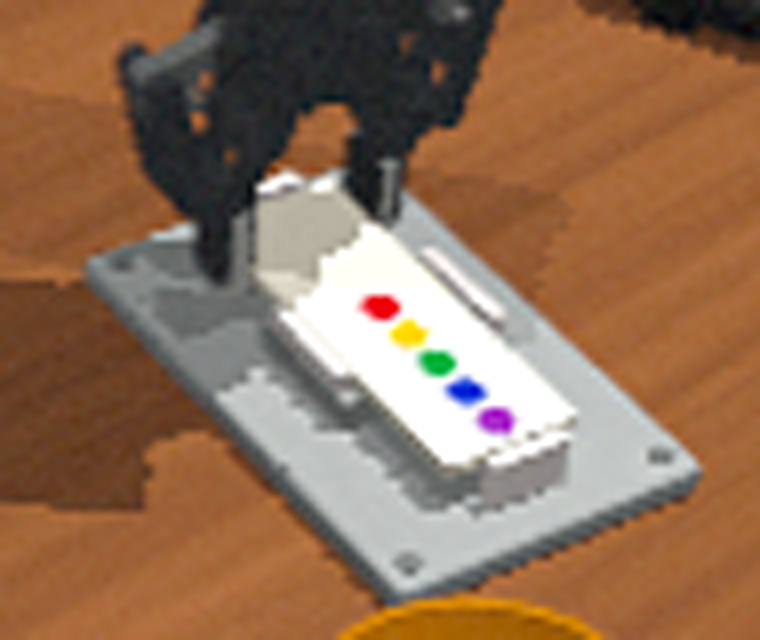

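View pics/t13.png

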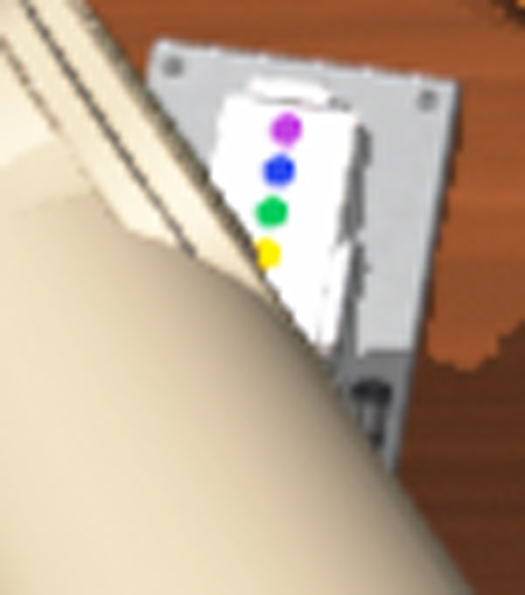

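```bash
python3 -m crank '[[-1,[0,-0.014,0],[0,0,-0.008]],[-1,[0,0,0],[0,0,0]],[-1,[0,0,0],[0,0,0]],[-1,[0,0,0],[0,0,0]],[-1,[0,0,0],[0,0,0]]]'
python3 - <<'E'
from h import *
t=manip.camera("top");s=manip.camera("scene")
o=manip.get_obs();print(o['position'],o['ft_force'],o['torque'],o['ee_rot'])
crop(0,t,(155,240,230,305),7,"pics/t14.png");crop(0,s,(150,230,325,420),8,"pics/s14.png")
E
```

```text
clock: 17.85
position: [0.5432, 0.1743, 0.0373]
ee_rot: [0.997, -0.083, 0.0, 0.0]
ft_force: [0.0, -0.9, -1.3]
grip_width: 0.57
[0.54319362 0.17425966 0.03736094] [ 0.58298831 -0.78753731 -1.18137993] [0.02746901 0.06203266 0.02406011] [ 9.96546245e-01 -8.30396323e-02  2.37028030e-05  3.50192885e-05]
```

View pics/s14.png

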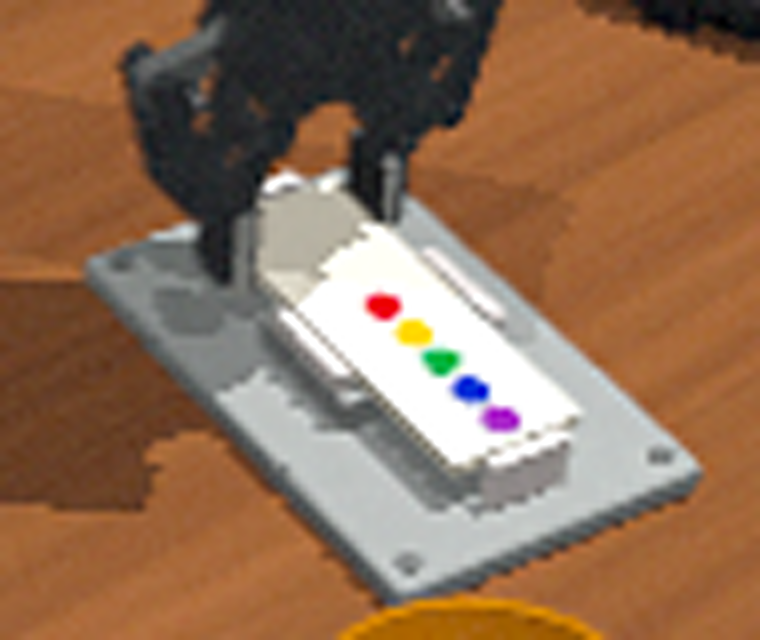

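View pics/t14.png

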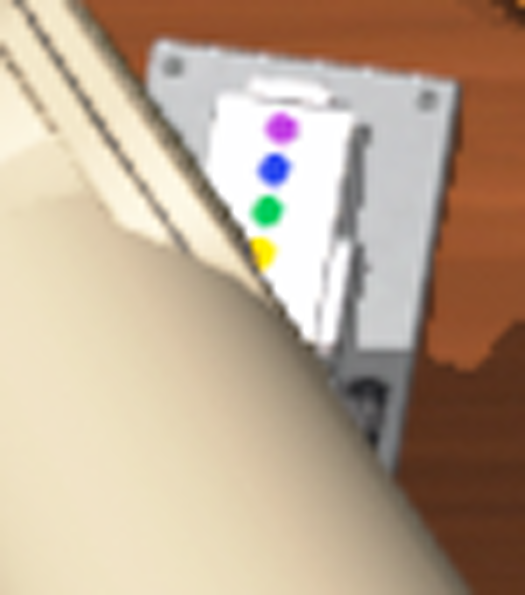

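```bash
python3 -m crank '[[-1,[0,0,0.008],[0,0,0]],[-1,[0,0,0],[0,0,0]],[-1,[0,0,0.006],[0,0,0]],[-1,[0,0,0],[0,0,0]],[-1,[0,0,0],[0,0,0]]]'
```

```text
clock: 18.45
position: [0.5432, 0.1743, 0.0362]
ee_rot: [0.997, -0.083, 0.0, 0.0]
ft_force: [0.5, -0.3, -1.1]
grip_width: 0.569
```

```bash
python3 -m crank '[[-1,[0,0,0.006],[0,0,0]],[-1,[0,0,0],[0,0,0]],[-1,[0,0,0.006],[0,0,0]],[-1,[0,0,0],[0,0,0]],[-1,[0,0,0],[0,0,0]]]'
```

```text
clock: 18.95
position: [0.5432, 0.1743, 0.0353]
ee_rot: [0.997, -0.083, 0.0, 0.0]
ft_force: [-0.5, -0.3, -0.2]
grip_width: 0.566
```

```bash
python3 -m crank '[[-1,[0,0,0.005],[0,0,0]],[-1,[0,0,0],[0,0,0]],[-1,[0,0,0],[0,0,0]],[-1,[0,0,0],[0,0,0]],[-1,[0,0,0],[0,0,0]]]'
```

```text
clock: 19.45
position: [0.5433, 0.1743, 0.035]
ee_rot: [0.997, -0.083, 0.0, -0.0]
ft_force: [-0.6, -0.7, 1.9]
grip_width: 0.571
```

```bash
python3 -m crank '[[-1,[0,0,0],[0,0,0]],[0.15,[0,0,0],[0,0,0]],[0.2,[0,0,0],[0,0,0]],[0.3,[0,0,0],[0,0,0]],[0.5,[0,0,0],[0,0,0]]]' 20
python3 - <<'E'
from h import *
t=manip.camera("top");s=manip.camera("scene")
o=manip.get_obs();print(o['position'],o['ft_force'],o['grip_width'])
crop(0,t,(155,240,230,305),7,"pics/t15.png");crop(0,s,(150,230,325,420),8,"pics/s15.png")
E
```

```text
clock: 19.95
position: [0.5431, 0.1742, 0.0347]
ee_rot: [0.997, -0.083, -0.0, 0.0]
ft_force: [-0.8, -0.5, 0.0]
grip_width: 0.752
[0.54316844 0.17425442 0.03482349] [-0.39028143  0.35731132 -0.15785693] 0.7500196053645999
```

View pics/s15.png

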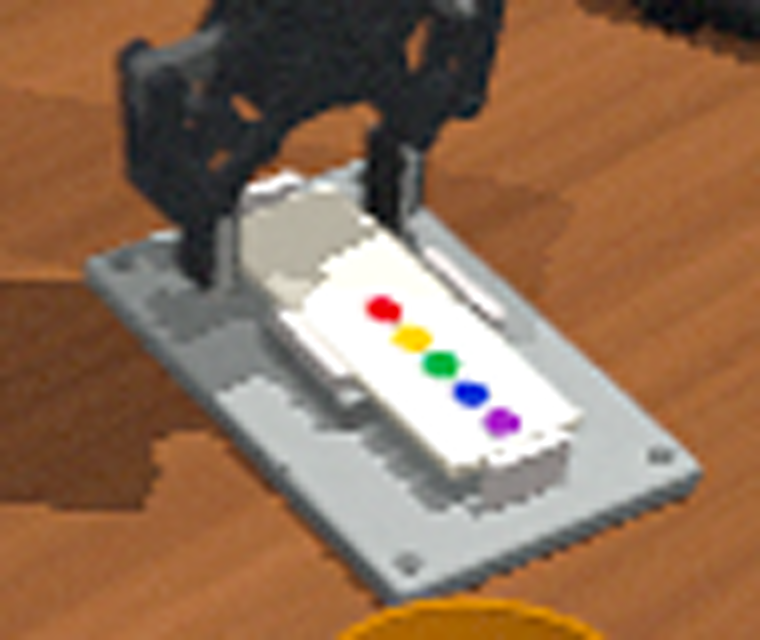

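Released and lying between the guides. Open fully, lift straight up, and move aside to look.

```bash
python3 -m crank '[[0.6,[0,0,0],[0,0,0]],[0.6,[0,0,-0.1],[0,0,0]],[0.6,[0,0,-0.3],[0,0,0]],[0.6,[0,0,-0.5],[0,0,0]],[0.6,[0,0,-0.5],[0,0,0]]]'
python3 -m crank '[[0.6,[0,0,-0.5],[0,0,0]],[0.6,[-0.5,0,-0.3],[0,0,0]],[0.6,[-0.5,0,0],[0,0,0]],[0.6,[-0.5,0,0],[0,0,0]],[0.6,[0,0,0],[0,0,0]]]'
python3 -m crank '[[0.6,[0,-0.6,0],[0,0,0]],[0.6,[0,-0.6,0],[0,0,0]],[0.6,[0,-0.6,0],[0,0,0]],[0.6,[0,-0.6,0],[0,0,0]],[0.6,[0,0,0],[0,0,0]]]'
python3 - <<'E'
from h import *
t=manip.camera("top");s=manip.camera("scene")
o=manip.get_obs();print(o['clock'],o['position'],o['ft_force'],o['grip_width'])
crop(0,t,(155,240,230,305),7,"pics/t16.png");crop(0,s,(150,300,195,420),3,"pics/s16.png");crop(0,t,(100,320,150,500),2,"pics/a16.png")
E
```

```text
clock: 20.55
position: [0.5427, 0.1743, 0.1484]
ee_rot: [0.997, -0.083, -0.0, 0.0]
ft_force: [1.4, 1.2, 0.0]
grip_width: 0.801
clock: 21.05
position: [0.4209, 0.1956, 0.2116]
ee_rot: [0.997, -0.081, 0.001, 0.001]
ft_force: [0.3, -0.5, 0.9]
grip_width: 0.799
clock: 21.55
position: [0.4509, 0.3617, 0.2093]
ee_rot: [0.997, -0.08, -0.003, -0.001]
ft_force: [-0.2, 0.1, -1.0]
grip_width: 0.799
21.65 [0.45226481 0.3575578  0.20971278] [ 0.15374091 -0.84054022 -0.40113551] 0.801431448332739
```

View pics/t16.png

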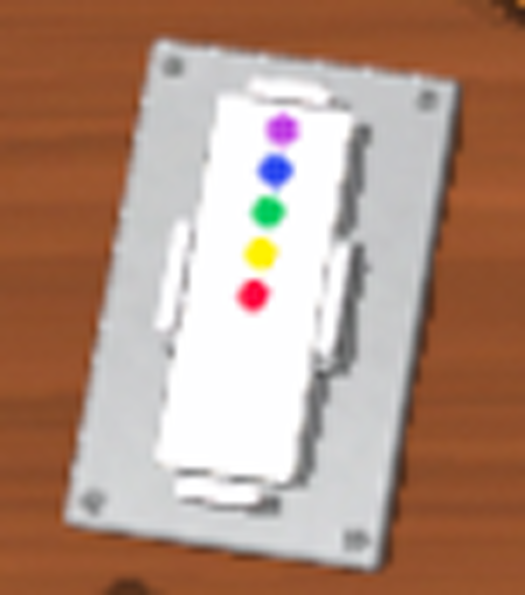

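View pics/s16.png

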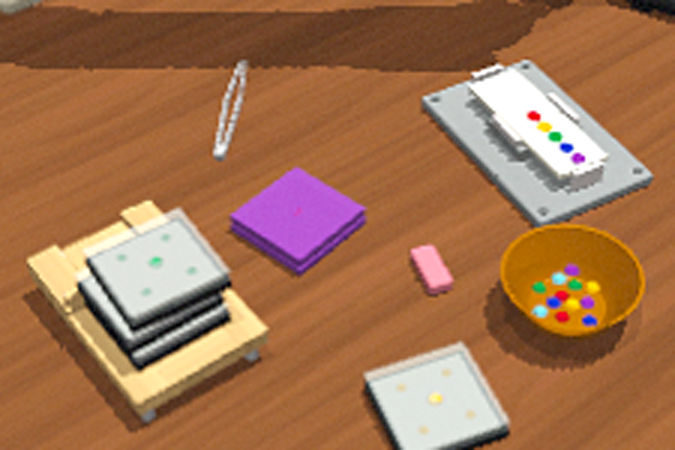

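View pics/a16.png

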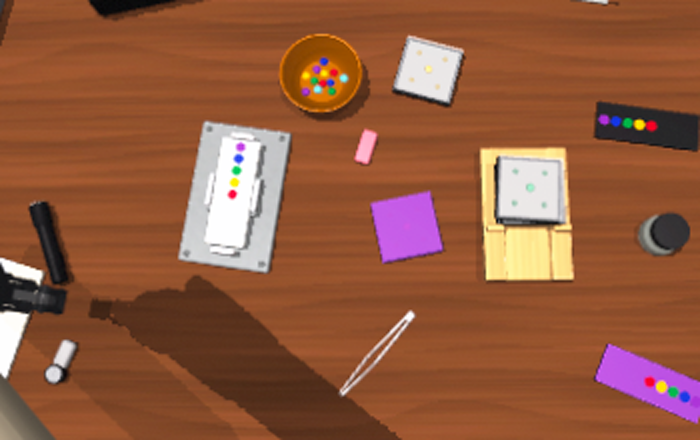

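```bash
python3 - <<'E'
from h import *
r=(155,240,230,305)
t=uc([(218,93),(352,111),(293,483),(157,462)],r,7)
L=[(.07,.025,0),(.07,-.025,0),(-.07,-.025,0),(-.07,.025,0)]
a=least_squares(lambda p:(proj("top",pose(np.r_[p,.030],L))-t).ravel(),[.59,.16,-.15])
H=np.array([.59356,.16492,-.15507]) # top-only holder fit
d=a.x-H;c,s=np.cos(H[2]),np.sin(H[2]);print(a.x,a.fun.round(2),"in holder",c*d[0]+s*d[1],-s*d[0]+c*d[1],d[2])
t=manip.camera("top");s=manip.camera("scene")
print(manip.get_obs()['joint_velocities'].round(3))
crop(0,s,(150,230,325,420),8,"pics/s17.png");crop(0,s,(205,295,195,295),6,"pics/b17.png")
E
```

```text
[ 0.59557233  0.16583687 -0.1414824 ] [ 0.25  0.4  -0.23  0.17 -0.19 -0.48  0.17 -0.05] in holder 0.0018465766137623556 0.0012166744434330336 0.01358760133762657
[ 0.029 -0.005 -0.005  0.005 -0.003 -0.004  0.001]
```

View pics/s17.png

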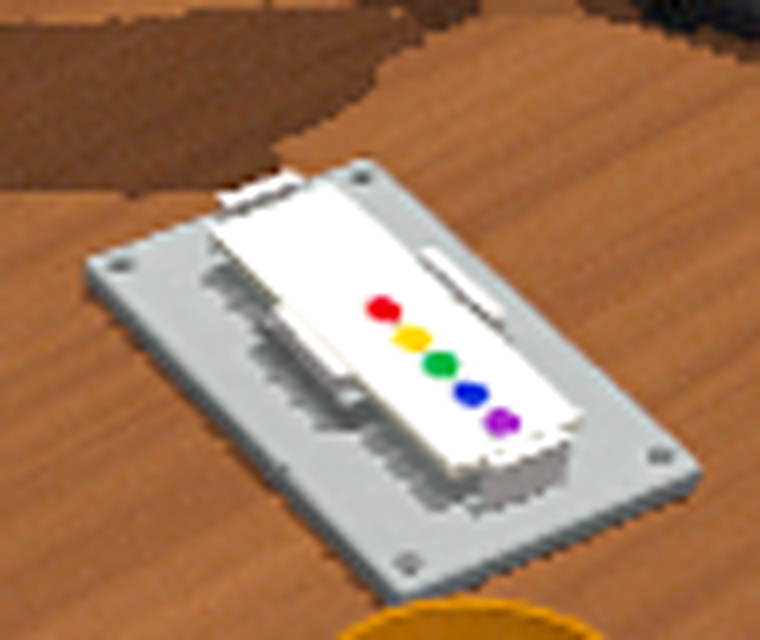

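View pics/b17.png

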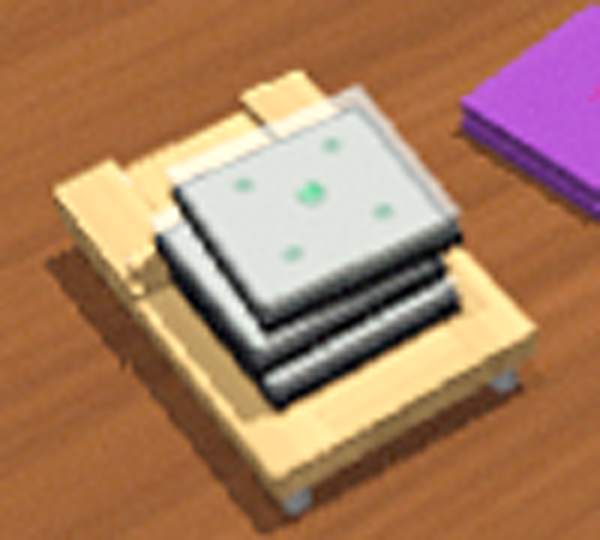

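```bash
python3 -m crank '[[0.6,[0,0,0],[0,0,0]],[0.6,[0,0,0],[0,0,0]],[0.6,[0,0,0],[0,0,0]],[0.6,[0,0,0],[0,0,0]],[0.6,[0,0,0],[0,0,0]]]'
python3 -c "
from workcell import manip
print(manip.hand_in())"
```

```text
clock: 22.25
position: [0.4528, 0.3568, 0.2097]
ee_rot: [0.996, -0.084, -0.002, -0.0]
ft_force: [-0.5, -0.1, 0.0]
grip_width: 0.798
the job is handed in; nothing more can be done
None
```

The white tile is out from under the boxes and lying in the grey holder. I handed the job in at 22.25 s of the 64 s allowed, and `hand_in` gives no verdict.

- **Drawing out:** I pressed shut fingertips on the bare end and dragged it 36 mm, with about 12 N at most in the readings. Then I gripped the overhang by its sides and pulled it clear. The boxes followed the tile about 5 mm until they met the stops.
- **Setting down:** The tile touched the rest at about 2–3 N before I let go. That height fits lying on the rest, well below where it would have caught on the guides.
- **Tile position:** The last top picture shows the tile between the guides and end stops. It puts the tile about 1.8 mm and 1.2 mm off the seat, turned about 0.014 rad. The calibration is only good to about 2 mm.
- **Boxes and bystanders:** In the last pictures the three boxes are still piled flat on the stand. I saw no bystander moved, but I checked both by eye only. The arm was well clear of everything.

One check disagreed. Just before I set the tile down, my predicted tile outline was about 1.5 mm off at its far end. My first turn to correct this put the tile against one guide, so I shifted it back about 1 mm. A fit using the scene camera at that stage was poor because a finger hid one corner, so I relied on the top camera.

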